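# Set and lock the length stop of a crosscut sled

## Robot

A 6-joint arm with a two-finger parallel gripper is mounted at the origin on the work surface. World frame = base frame: x ahead of the robot, y to its left, z up, the work surface at z = 0. Lengths are in mm, angles in rad, forces in N, time in s.
With the tool pointing down it reaches from about 400 to 925 mm from the base axis. Payload 12.5 kg.
Tool frame: the origin (TCP) lies midway between the tips of the shut fingers; the grasp point (between the pads) lies 19 mm behind it (env.pinch_z is the z of the grasp point in the tool frame, in mm); z points along the fingers, y is the line along which they close (so a half turn about z gives the same grasp; the last joint's range is limited). The gripper opens to 95 mm and grips with 3 to 60 N. Pads are 20 mm wide; open, the fingers measure 119 mm over their backs; the gripper's body (75 mm by 180 mm) begins 59 mm behind the grasp point.
Start: joints at [1.067, 0.491, 1.559, -0, 1.092, -0.106], TCP at [242.105, 576.222, 214.661] pointing down, gripper open.
Joint ranges: [-3.1, 3.1], [-0.84, 2.19], [0.05, 2.79], [-1.13, 4.28], [0.06, 2.93], [-2.69, 2.69]. Speed limits (rad/s): [2.22, 2.22, 2.79, 3.14, 3.14, 3.14].

## Interface

Orientations are given as [roll, pitch, yaw] about the fixed x, y, z axes, in that order (R = Rz(yaw) Ry(pitch) Rx(roll)).
In Python, from cell import env, eyes gives the robot as it stands.
- The arm moves only by the shell command python3 -m inch 'ROWS'. ROWS is JSON, a list of rows, each a list of 3 entries, a list of its own where there are three numbers: the shift along the tool's x, y, z in units of 60 mm (1.0 is 60 mm), then the turn about the tool's z in units of 5 degrees (1.0 is 5 degrees), then the closure, from -1 (fully open) to 1 (shut). In form: [[[tx, ty, tz], turn, claw], ...]. A call has exactly 10 rows; each row shifts and turns the commanded pose from where the row before left it, along the tool's axes as they then stand; what a row does not reach is not made up. A row lasts 1/8 s, in which the tool goes at most 62.5 mm and 10.7 degrees, less where a joint would pass 70% of its speed; a pose out of reach is approached as far as the arm can. A call is refused whole if a number of a shift passes 1 or a number of a turn 1, either way. A call with a gripper value outside its range is refused whole. The fingers move at their own pace and stop on an object; the grip force is fixed at half the most. Time passes only in rows, so rows that do not move let the fingers close, or fill a call up. It gives the time, the measured TCP pose, the force, the opening and the grip force at its end, in the units of the state.
- env.state(): the state, without advancing time (a new reading comes with each control period).
- eyes.read_camera(name): name is "side" or "top"; returns a dict with "pixels" (384x512x3 uint8, red, green, blue), "fx", "fy", "cx", "cy" (pixels), "distortion" ([k1, k2, p1, p2, k3] as OpenCV has them; the pictures are not rectified), "extrinsics" (4x4, takes a point from world to camera coordinates). Camera axes: x right, y down, z forward; pixel columns grow to the right and rows downward; lengths in mm; the calibration is good to about 2 mm. A picture is of the moment at which its call begins. There is no depth.
- env.job_done(): hands the job in; it is judged then, once.
Trained networks look in a picture, given as the dict that the camera call returned (one of the last four; its "shot" number tells which), for a name from the list of things; names that differ only in an ending like _2 or _b are one class to them, and where a whole thing is asked for, a point or a joint stands for the part that bears it (a point fixed in the world has none). Each returns a list of dicts, best first, with "score" (0 to 1); they miss things now and then, are a little off and sometimes report something else, mostly with a low value. They report only what shows in the picture. A call takes as long as a camera call.
- eyes.boxes_of(name, picture): "centre" ([row, column] in pixels, amid what is visible of it).
- eyes.cut_out(name, picture): "mask" (384x512 bool, what is visible of it) and "centre" ([row, column] in pixels, amid what is visible of it).
- eyes.spot_point(name, picture): "centre" ([row, column] in pixels: a listed point, or the origin of a listed thing).
The state is a dict: "t": time; "joints": joint angles; "qvel": joint speeds; "tau": joint torques, N m; "eef_pos": TCP position; "tcp_rot": TCP orientation; "ft_force": force on the tool from outside, world axes, zero at the start; "moment": the same for the moment, N m; "opening": opening from 0.0 (shut) to 1.0 (fully open); "grip_force": force on a finger pad.
Only numpy, scipy, OpenCV 4.12 (cv2) and the standard library are available. Lean on these libraries where they do the work, as an engineer would, in place of code of your own. Each camera call takes 0.05 s, during which the arm holds its last target. There are 200 camera calls.

## Task

Set the bandsaw sled up for the next batch of slats: slide the length stop along the fence until its stop face stands on the pencil line on the tape, and then, keeping it on the line, swing its cam lever fully closed by pinching lever and stop arm together between the fingers. Finish still holding lever and stop arm pinched, do not let go, and leave the pencil, try square, tape roll and sample slat where they are.

Things in the scene. Friction and masses are not known exactly. Their poses are not given: they have to be found in the camera images.
- sled: Crosscut sled, fixed on the bench: 15 mm plywood board with an aluminium fence 40 mm wide, top at 75 mm, 420 mm long. Origin on the bench under the fence's middle line; x points over the open board, away from the robot (board from x = -50 to 200 mm); y runs along the fence to the saw kerf (fence from y = -235 to 185 mm); z up.
- mark_line (a point): The pencil line, across the top of the fence on a 28 mm wide strip of pale masking tape: point on the line, on the fence's middle line, 76 mm above the bench. Axes as the sled's.
- stop (a joint): Length stop, m: y of its stop face in the sled's frame, -0.155 to 0.165, growing to the kerf; starts over 100 mm on the kerf side of the line. Saddle over the fence, from the stop face 75 mm back (-y), up to 86 mm high. Friction about 2 N with the cam open, less than swinging the lever takes, so a push on the lever alone moves the stop; clamped (about 20 N) while the lever is held closed.
- stop_arm: Stop arm, rigid part of the length stop: upright aluminium plate 12 mm thick (y -12 to 0 mm), x from 21 to 113 mm beyond the fence's middle line, 18 to 82 mm above the bench. Its flat side at y = 0, towards the kerf, is the stop face. Origin on the stop-face plane, over the fence's middle line, at bench height; axes as the sled's.
- stop_face (a point): Point of the stop-face plane above the fence's middle line, at the height of the fence's top; axes as the sled's.
- pinch_point (a point): Where lever and arm can be pinched along y from above: middle between the two outer faces when the lever is closed; 82 mm from the fence's middle line in x, 14 mm behind the stop face in y, 62 mm above the bench; moves with the stop.
- cam_lever (a joint): Cam lever, rad: 0 closed (parallel to the stop arm, 4 mm gap, the pair 28 mm wide over all), 0.72 wide open, starts at 0.45 to 0.65. Swings level about an upright pivot; opening takes it away from the stop arm, to -y. Stays where left. Takes about 4 N at the pinch point, 10 to 14 N over the last 0.35 rad, where the cam jams on the fence.
- lever_pivot (a point): Pivot of the lever, at mid height of the handle, 62 mm above the bench: 36 mm from the fence's middle line in x, 22 mm behind the stop face in y.
- lever_handle: Black handle of the cam lever: 12 mm thick, 24 mm high (50 to 74 mm above the bench), reaching 64 mm from the pivot. Origin on the pivot, 48 mm above the bench; x along the lever to its tip (as the sled's x when closed), z up. At 0.65 rad open lever and stop arm together are 67 mm wide along y.
- lever_tip (a point): Free end of the lever handle, at mid height, 64 mm from the pivot.
- pencil: Carpenter's pencil, 8 by 14 by 175 mm, lying loose on the open part of the sled's board. Leave alone.
- try_square: Try square, wooden stock 110 mm and steel blade 150 mm, flat on the bench on the robot's right. Leave alone.
- tape_roll: Roll of masking tape, 96 mm across, 25 mm high, on the bench on the robot's left. Leave alone.
- sample_slat: Sawn slat, 30 by 280 by 18 mm, flat on the bench on the robot's left, beside the sled. Leave alone.

How it is judged (in metres and radians):
On the way:
1. the stop face stands on the pencil line (within 3 mm) while the lever is still open (y of stop_face in the frame of mark_line between -0.003 and 0.003 m and value of joint cam_lever above 0.25 rad), for 0.3 s.
At the end, for the whole second after the job is handed in: The stop face is within 3 mm of the pencil line, the lever is closed (below 0.08 rad), the stop is at rest, and the fingers still hold both: over 3 N on the stop arm and over 3 N on the lever handle (y of stop_face in the frame of mark_line between -0.003 and 0.003 m and value of joint cam_lever below 0.08 rad and contact force between the fingers and stop_arm above 3 N and contact force between the fingers and lever_handle above 3 N and linear speed of stop_arm below 0.01 m/s); the arm keeps its last pose, push and grip.
It fails at once if the lever is more than about half closed (below 0.25 rad) while the stop face is over 6 mm off the pencil line (value of joint cam_lever below 0.25 rad and (y of stop_face in the frame of mark_line above 0.006 m or y of stop_face in the frame of mark_line below -0.006 m)).
It fails at once if the pencil, try square, tape roll or sample slat is moved over 20 mm (distance of any of pencil, try_square, tape_roll, sample_slat from where it was at the start of the episode above 0.02 m).
It also fails if it takes over 58 s, if anything falls off the work surface, if the arm or the gripper's body presses on something with over 40 N, if the wrist force passes 120 N, or if a joint passes its speed limit or range.

## Working session

There is one attempt and no reset: what is moved stays moved. The work goes in short steps, Python scripts to look and compute and a shell command to move; the robot and the scene stay as the last step left them, time stands still between calls to the robot, and variables do not carry over. Pictures are saved under pics/ and viewed, at most 10 in all, crops included, and the job is handed in when it is done.

```bash
ls; mkdir -p pics; cat > h.py <<'E'
import numpy as np, cv2, json
from cell import env, eyes
def ray(p,rc):
    K=np.array([[p["fx"],0,p["cx"]],[0,p["fy"],p["cy"]],[0,0,1.]])
    u=cv2.undistortPoints(np.array([[[rc[1],rc[0]]]],float),K,np.array(p["distortion"],float))[0,0]
    E=np.array(p["extrinsics"]);R,t=E[:3,:3],E[:3,3]
    return -R.T@t, R.T@np.array([u[0],u[1],1.])
def atz(p,rc,z):
    c,d=ray(p,rc); return c+d*(z-c[2])/d[2]
def tri(p1,a,p2,b):
    c1,d1=ray(p1,a);c2,d2=ray(p2,b)
    s=np.linalg.lstsq(np.stack([d1,-d2],1),c2-c1,rcond=None)[0]
    x,y=c1+d1*s[0],c2+d2*s[1]; return (x+y)/2,np.linalg.norm(x-y)
Z=dict(mark_line=76,stop_face=75,pinch_point=62,lever_pivot=62,lever_tip=62,stop_arm=0,sled=0,lever_handle=48)
def look(names,tag=None):
    P={n:eyes.read_camera(n) for n in("top","side")}
    if tag:
        for n in P: cv2.imwrite(f"pics/{tag}_{n}.png",P[n]["pixels"][:,:,::-1])
    for k in names:
        r={}
        for n in P:
            q=eyes.spot_point(k,P[n])
            if q: r[n]=q[0]; print(k,n,np.round(q[0]["centre"],1),round(q[0]["score"],2),np.round(atz(P[n],q[0]["centre"],Z[k])[:2],1))
        if len(r)==2: 
            x,e=tri(P["top"],r["top"]["centre"],P["side"],r["side"]["centre"]);print("   tri",np.round(x,1),round(e,1))
    return P
E
python3 - <<'E'
from h import *
s=env.state();print(s["t"],s["tcp_rot"],s["opening"],env.pinch_z)
P=look(list(Z),"a")
cv2.imwrite("pics/a.png",cv2.resize(P["top"]["pixels"][:,:,::-1],(800,600)))
E
```

```text
pics
0.0 [-3.14050890e+00 -1.24717836e-04  2.74377206e+00] 1.0055420297049862 -18.8
mark_line top [185.1 275.8] 0.47 [ 515.3 -130.2]
mark_line side [203.5 270.5] 0.45 [ 524.5 -133.2]
   tri [ 519.6 -132.4   76. ] 9.4
stop_face side [176.3 216.6] 0.61 [474.8 106.6]
pinch_point top [175.8 203.1] 0.61 [545.6  97.6]
pinch_point side [175.  239.7] 0.48 [553.6  93.7]
   tri [549.8  95.9  61.3] 8.7
lever_pivot top [184.1 205.7] 0.47 [519.1  88.6]
lever_pivot side [181.1 230.4] 0.44 [507.2  74.3]
   tri [518.8  90.9  51.4] 4.8
lever_tip top [169.8 212.6] 0.41 [565.2  68.2]
lever_tip side [177.4 247.2] 0.63 [565.4  65.5]
   tri [566.1  68.1  60.5] 1.3
sled top [200.6 242.7] 0.79 [476.3 -26.8]
sled side [213.3 243.4] 0.93 [491.1 -30.7]
   tri [482.9 -30.    1. ] 15.0
lever_handle top [190.5 206.6] 0.6 [501.1  86.9]
```

View pics/a.png

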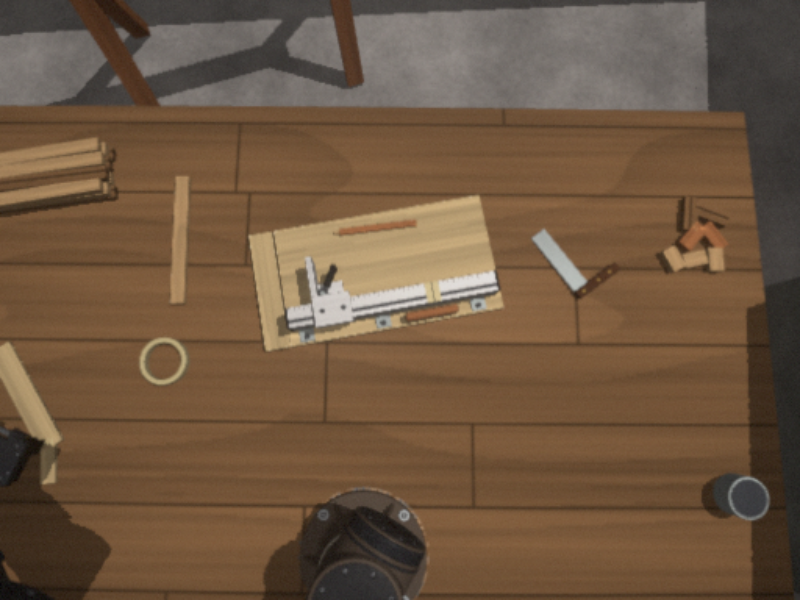

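View pics/a_side.png

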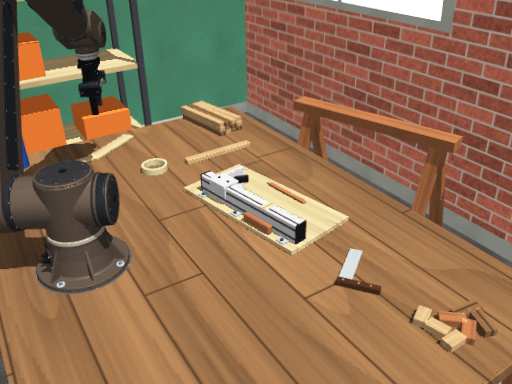

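The top view shows the fence running from (287,315) to (497,285), with the kerf on the left. The stop is at (330,305), the tape at (432,292), and the lever is open. Both views agree. Next I'll rectify to the fence-top plane so I can measure precisely.

```bash
cat >> h.py <<'E'
def ortho(p,o,yaw,xs,ys,z,s):
    # rows: sled x decreasing downward ; cols: sled y decreasing rightward, s px/mm
    X=np.arange(xs[1],xs[0],-1/s);Y=np.arange(ys[1],ys[0],-1/s)
    gx,gy=np.meshgrid(X,Y,indexing="ij");c,sn=np.cos(yaw),np.sin(yaw)
    W=np.stack([o[0]+c*gx-sn*gy,o[1]+sn*gx+c*gy,np.full_like(gx,z)],-1).reshape(-1,3)
    E=np.array(p["extrinsics"]);K=np.array([[p["fx"],0,p["cx"]],[0,p["fy"],p["cy"]],[0,0,1.]])
    uv=cv2.projectPoints(W,cv2.Rodrigues(E[:3,:3])[0],E[:3,3],K,np.array(p["distortion"],float))[0].reshape(*gx.shape,2).astype(np.float32)
    return cv2.remap(p["pixels"],uv[...,0],uv[...,1],cv2.INTER_CUBIC)
E
python3 - <<'E'
from h import *
P={n:eyes.read_camera(n) for n in("top","side")}
im=np.vstack([ortho(P[n],(492,-30),.14,(-60,130),(-260,210),75.5,1.5) for n in P])
for c in range(0,im.shape[1],75): im[::6,c]=(255,0,0)
for k in (0,285): im[k+195,::6]=(255,0,0)
cv2.imwrite("pics/o1.png",im[:,:,::-1]);print(im.shape)
E
```

```text
(570, 705, 3)
```

View pics/o1.png

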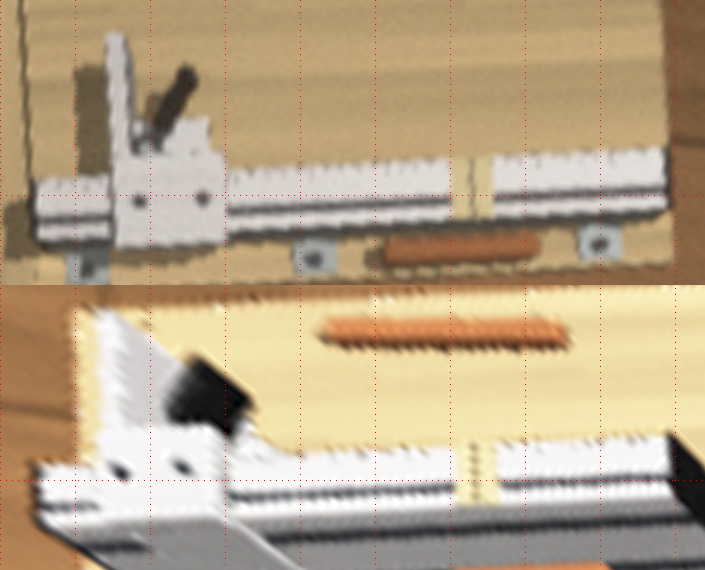

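The rectified views agree. The fence is 420 mm × 40 mm, the pencil line is at column 474, and the stop face is at about column 107. Yaw is about 0.172, and I'll refine these numerically.

```bash
python3 - <<'E'
from h import *
o=(511.8,-134.6);yaw=.172
for n in("top","side","top","side"):
    p=eyes.read_camera(n)
    g=ortho(p,o,yaw,(-30,30),(-140,180),75.5,4).astype(float).sum(2)
    # groove darkest row (subpixel) vs column -> slope
    cs=[c for c in range(30,1200,5) if not (c>550 and c<860)]
    cs=[c for c in cs if c>300 or True]
    pts=[]
    for c in cs:
        y=180-c/4
        if not(-110<y<-25 or 25<y<140): continue
        col=g[60:190,c]; w=np.clip(np.percentile(col,60)-60-col,0,None)
        if w.sum()>0: pts.append((y,30-(60+(w*np.arange(130)).sum()/w.sum())/4))
    pts=np.array(pts); f=np.polyfit(pts[:,0],pts[:,1],1)
    r=pts[:,1]-np.polyval(f,pts[:,0]);k=abs(r)<1.5;f=np.polyfit(pts[k,0],pts[k,1],1)
    h=ortho(p,o,yaw,(-16,16),(-25,25),76,4).astype(float)
    L=[]
    for r0 in range(8,120,4):
        row=h[r0:r0+4].sum((0,2)); s=row[60:140]; w=np.clip(np.median(s)*.96-s,0,None)
        if w.sum()>0:L.append((16-r0/4,25-(60+(w*np.arange(80)).sum()/w.sum())/4))
    L=np.array(L)
    hb=ortho(p,o,yaw,(-40,40),(-6,6),75.5,4).astype(float)
    yel=(hb[:,:,0]-hb[:,:,2]).mean(1); bright=hb.sum(2).mean(1)
    print(n,"slope",f.round(4),"yaw",round(yaw-np.arctan(f[0]),4),"line dy",np.median(L[:,1]).round(2),L[:,1].std().round(2),np.polyfit(L[:,0],L[:,1],1).round(3))
    gr=np.gradient(cv2.GaussianBlur(bright.reshape(-1,1),(1,9),0).ravel());print("  edges x",[round(40-i/4,1) for i in np.argsort(-abs(gr))[:6]])
E
```

```text
top slope [-0.0166 -7.7484] yaw 0.1886 line dy 2.01 0.5 [0.003 1.965]
  edges x [np.float64(-21.2), np.float64(-21.0), np.float64(-21.5), np.float64(-20.8), np.float64(-21.8), np.float64(-20.5)]
side slope [-0.0168 -8.8973] yaw 0.1888 line dy -0.81 0.31 [ 0.003 -0.791]
  edges x [np.float64(-33.8), np.float64(-34.0), np.float64(-33.5), np.float64(-34.2), np.float64(-33.2), np.float64(-34.5)]
top slope [-0.0166 -7.7548] yaw 0.1886 line dy 1.95 0.52 [0.009 1.923]
  edges x [np.float64(-21.2), np.float64(-21.0), np.float64(-20.8), np.float64(-21.5), np.float64(-20.5), np.float64(-21.8)]
side slope [-0.0167 -8.9125] yaw 0.1887 line dy -0.86 0.3 [ 0.005 -0.812]
  edges x [np.float64(-33.8), np.float64(-34.0), np.float64(-33.5), np.float64(-34.2), np.float64(-33.2), np.float64(-34.5)]
```

Pose estimate: yaw ≈ 0.187, mark ≈ (511.7, -134.0), stop face ≈ 240 mm towards the kerf. Moving above the lever and arm now.

```bash
python3 -m inch '[[[-0.79,-0.55,0],0,-1],[[-0.79,-0.55,0],0,-1],[[-0.79,-0.55,0],0,-1],[[-0.79,-0.55,0],0,-1],[[-0.79,-0.55,0],0,-1],[[-0.79,-0.55,0],0,-1],[[-0.79,-0.55,0],0,-1],[[-0.79,-0.55,0],0,-1],[[-0.79,-0.55,0],0,-1],[[-0.79,-0.55,0],0,-1]]'
python3 -m inch '[[[0,0,0],-0.84,-1],[[0,0,0],-0.84,-1],[[0,0,0],-0.84,-1],[[0,0,0],-0.84,-1],[[0,0,0],-0.84,-1],[[0,0,0],-0.84,-1],[[0,0,0],-0.84,-1],[[0,0,0],-0.84,-1],[[0,0,0],0,-1],[[0,0,0],0,-1]]'
cat >> h.py <<'E'
M=np.array([511.7,-134.0]);YAW=.187
ex=np.array([np.cos(YAW),np.sin(YAW)]);ey=np.array([-ex[1],ex[0]])
def where():
    s=env.state();d=np.array(s["eef_pos"][:2])-M;R=s["tcp_rot"]
    print("t",round(s["t"],2),"sled-rel-mark x,y",round(d@ex,2),round(d@ey,2),"z",round(s["eef_pos"][2],1),"yaw err",round((R[2]-np.pi-YAW+np.pi)%(2*np.pi)-np.pi,4),"F sled",np.round([np.array(s["ft_force"][:2])@ex,np.array(s["ft_force"][:2])@ey,s["ft_force"][2]],1),"open",round(s["opening"],3),"grip",s["grip_force"])
E
python3 -c "
from h import *
where()
P=eyes.read_camera('side')
print([ (round(q['score'],2),q['centre']) for q in eyes.boxes_of('stop_arm',P)][:2])
im=np.vstack([ortho(eyes.read_camera(n),M,YAW,(-60,120),(130,280),84,2.2)  if 0 else ortho(eyes.read_camera(n),M,YAW,(-40,120),(-60,280),84,1.8) for n in ('top','side')])
cv2.imwrite('pics/o2.png',im[:,:,::-1])"
```

```text
t: 2.45
eef_pos: [552.1, 86.6, 214.8]
tcp_rot: [3.141, 0.0, 2.744]
ft_force: [-0.4, 0.6, 0.1]
opening: 1.004
grip_force: 0.0
t: 3.7
eef_pos: [551.3, 88.4, 214.6]
tcp_rot: [3.142, 0.0, -2.955]
ft_force: [0.0, -0.4, 0.2]
opening: 0.998
grip_force: 0.0
t 3.7 sled-rel-mark x,y 80.22 211.14 z 214.6 yaw err 0.0001 F sled [-0.1 -0.4  0.2] open 0.998 grip 0.0
[(0.56, [175.0, 236.1])]
```

View pics/o2.png

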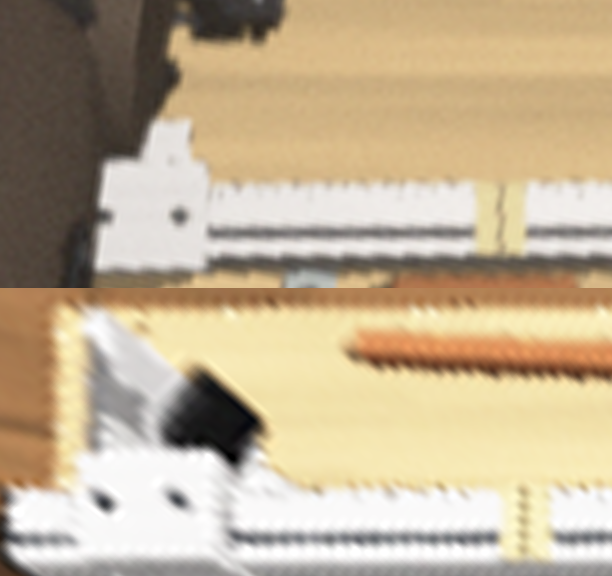

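The stop face is at about 238 mm, and both fingers have about 15 mm clearance. Descending straight down.

```bash
python3 -m inch '[[[-0.03,0,0.3],0,-1],[[0,0,0.3],0,-1],[[0,0,0.3],0,-1],[[0,0,0.3],0,-1],[[0,0,0.3],0,-1],[[0,0,0.3],0,-1],[[0,0,0.3],0,-1],[[0,0,0.3],0,-1],[[0,0,0.3],0,-1],[[0,0,0.16],0,-1]]'
python3 -c "
from h import *
where()"
```

```text
t: 5.15
eef_pos: [552.8, 88.7, 42.2]
tcp_rot: [3.141, -0.001, -2.953]
ft_force: [0.6, 0.4, -0.3]
opening: 1.002
grip_force: 0.0
t 5.15 sled-rel-mark x,y 81.83 211.16 z 42.2 yaw err 0.0013 F sled [ 0.6  0.3 -0.3] open 1.002 grip 0.0
```

```bash
python3 -m inch '[[[0,-0.1,0],0,-1],[[0,-0.15,0],0,-1],[[0,-0.22,0],0,-1],[[0,-0.22,0],0,-1],[[0,-0.22,0],0,-1],[[0,-0.22,0],0,-1],[[0,-0.22,0],0,-1],[[0,-0.22,0],0,-1],[[0,-0.22,0],0,-1],[[0,-0.22,0],0,-1]]'
python3 -m inch '[[[0,-0.22,0],0,-1],[[0,-0.22,0],0,-1],[[0,-0.22,0],0,-1],[[0,-0.22,0],0,-1],[[0,-0.22,0],0,-1],[[0,-0.22,0],0,-1],[[0,-0.2,0],0,-1],[[0,-0.15,0],0,-1],[[0,-0.08,0],0,-1],[[0,-0.05,0],0,-1]]'
cat >> h.py <<'E'
def pic(name,z=75.5):
    im=np.vstack([ortho(eyes.read_camera(n),M,YAW,(-30,115),(-90,60),z,2) for n in('top','side')])
    for c in range(0,im.shape[1],40): im[::6,c]=(255,0,0)
    cv2.imwrite(name,im[:,:,::-1])
E
python3 -c "
from h import *
where(); pic('pics/o3.png')"
```

```text
t: 6.4
eef_pos: [575.9, -30.6, 43.0]
tcp_rot: [3.142, 0.0, -2.953]
ft_force: [2.3, 2.9, 0.8]
opening: 1.001
grip_force: 1.2
t: 7.65
eef_pos: [595.9, -136.0, 42.9]
tcp_rot: [3.141, -0.0, -2.953]
ft_force: [1.1, 2.3, -0.3]
opening: 1.003
grip_force: 1.0
t 7.65 sled-rel-mark x,y 82.32 -17.58 z 42.9 yaw err 0.0016 F sled [ 1.5  2.1 -0.3] open 1.003 grip 1.0382775217294693
```

View pics/o3.png

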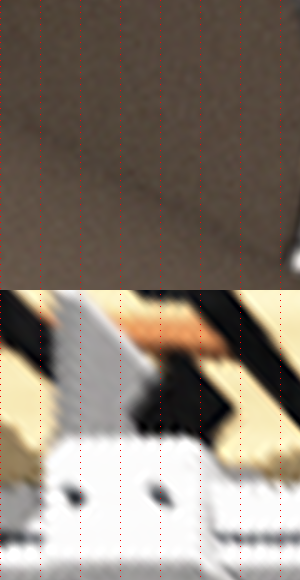

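The top view is blocked by the arm, and the side view shows the stop at the expected place. I'll push on to about +2 mm, then lift and move aside so both cameras can compare the face with the line.

```bash
python3 -m inch '[[[0,-0.1,0],0,-1],[[0,-0.1,0],0,-1],[[0,-0.1,0],0,-1],[[0,-0.08,0],0,-1],[[0,-0.05,0],0,-1],[[0,-0.03,0],0,-1],[[0,0,0],0,-1],[[0,0,0],0,-1],[[0,0,0],0,-1],[[0,0,0],0,-1]]'
python3 -c "
from h import *
where()"
python3 -m inch '[[[0,0.1,0],0,-1],[[0,0.1,0],0,-1],[[0,0,-0.4],0,-1],[[0,0,-0.6],0,-1],[[0,0,-0.6],0,-1],[[0,0.8,0],0,-1],[[0,0.8,0],0,-1],[[0,0.8,0],0,-1],[[0,0.8,0],0,-1],[[0,0,0],0,-1]]'
cat > e.py <<'E'
from h import *
where()
ims=[]
for n in('top','side'):
    p=eyes.read_camera(n)
    for z in (75.5,):
        ims.append(ortho(p,M,YAW,(-30,100),(-95,45),z,4)[::2 if 0 else 1])
im=np.hstack([cv2.resize(i,(400,371)) for i in ims])
im=cv2.resize(np.hstack([i[:, :] for i in ims]),None,fx=.71,fy=.71)
cv2.imwrite('pics/o4.png',im[:,:,::-1]);print(im.shape)
E
python3 e.py
```

```text
t: 9.0
eef_pos: [601.1, -162.9, 43.0]
tcp_rot: [-3.142, 0.0, -2.953]
ft_force: [0.3, -0.9, 0.7]
opening: 1.001
grip_force: 0.0
t 9.0 sled-rel-mark x,y 82.49 -45.05 z 43.0 yaw err 0.0017 F sled [ 0.1 -1.   0.7] open 1.001 grip 0.0
t: 10.25
eef_pos: [561.9, 40.4, 139.2]
tcp_rot: [3.141, -0.0, -2.949]
ft_force: [0.2, 0.0, -0.3]
opening: 0.999
grip_force: 0.0
t 10.25 sled-rel-mark x,y 81.76 162.01 z 139.2 yaw err 0.0054 F sled [ 0.2 -0.  -0.3] open 0.999 grip 0.0
(369, 795, 3)
```

View pics/o4.png

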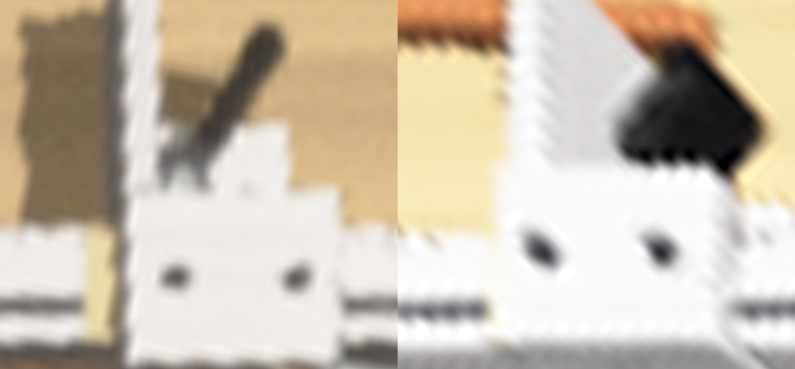

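The top view shows the arm's top strip at cols 122–157 (12 mm) and the tape edge at col 84. I'll measure the arm-top edges at z = 82 against the line.

```bash
cat > f.py <<'E'
from h import *
for n in('top','side'):
    p=eyes.read_camera(n)
    for z,xr,lab in((82,(85,105),'arm'),(82,(60,85),'arm'),(86,(-12,12),'saddle'),(76,(-8,12),'tape')):
        g=ortho(p,M,YAW,xr,(-95,45),z,4).astype(float)
        b=cv2.GaussianBlur((g[...,2] if 1 else g.sum(2)).mean(0).reshape(1,-1),(0,0),3).ravel();d=np.gradient(b)
        pk=[i for i in range(3,len(d)-3) if abs(d[i])==abs(d[i-3:i+4]).max() and abs(d[i])>1.2]
        print(n,lab,z,[(round(float(45-i/4),1),round(float(d[i]),1)) for i in pk])
E
python3 f.py
```

```text
top arm 82 [(39.0, -1.3), (1.8, 7.0), (-9.8, -4.7)]
top arm 82 [(37.5, -3.0), (2.0, 7.1), (-10.2, -6.8), (-34.0, -1.2), (-38.5, -1.6), (-45.8, 1.5), (-51.0, 1.3), (-54.2, 1.4)]
top saddle 86 [(16.0, -1.8), (7.0, -4.0), (1.2, 7.5), (-10.8, -2.0), (-20.0, 2.0), (-53.5, -2.3), (-62.2, 2.3), (-72.5, -1.5)]
top tape 76 [(14.8, -2.1), (6.0, -3.9), (0.2, 7.4), (-11.8, -2.4), (-21.2, 2.4), (-55.2, -2.8), (-64.0, 2.7), (-73.8, -1.2)]
side arm 82 [(-1.0, 5.0), (-12.0, -1.3), (-33.0, -1.6)]
side arm 82 [(-1.8, 6.2), (-12.5, -1.5), (-51.5, -2.9), (-75.2, 3.7)]
side saddle 86 [(-2.8, 1.3), (-12.8, -2.9), (-22.8, 3.2), (-55.8, -3.5), (-63.2, 3.1), (-78.8, -1.3), (-88.2, 2.1)]
side tape 76 [(-2.0, -2.1), (-11.2, 2.8), (-45.0, -3.1), (-52.8, 2.3)]
```

Relative to the line, the face reads +0.2 mm in the top view and 0 mm in the side view, so the stop is on the line. That corresponds to an arm-finger inner face at y ≈ +2.3 in robot coordinates. Now returning to straddle the pair again.

```bash
python3 -m inch '[[[0,-0.7,0],0,-1],[[0,-0.8,0],0,-1],[[0,-0.8,0],0,-1],[[0,-0.8,0],0,-1],[[0,-0.2,0],0,-1],[[0,0,0.5],0,-1],[[0,0,0.5],0,-1],[[0,0,0.4],0,-1],[[0,0,0.2],0,-1],[[0,0,0],0,-1]]'
python3 -c "
from h import *
where()"
```

```text
t: 11.7
eef_pos: [599.7, -157.0, 42.6]
tcp_rot: [3.141, -0.001, -2.953]
ft_force: [0.5, 0.4, 0.1]
opening: 0.998
grip_force: 0.0
t 11.7 sled-rel-mark x,y 82.2 -38.91 z 42.6 yaw err 0.0015 F sled [0.6 0.3 0.1] open 0.998 grip 0.0
```

```bash
python3 -m inch '[[[0,0.025,0],0,-0.9],[[0,0.025,0],0,-0.8],[[0,0.025,0],0,-0.7],[[0,0.025,0],0,-0.6],[[0,0.025,0],0,-0.5],[[0,0.025,0],0,-0.4],[[0,0.022,0],0,-0.3],[[0,0,0],0,-0.3],[[0,0,0],0,-0.3],[[0,0,0],0,-0.3]]'
python3 -c "
from h import *
where()"; python3 f.py | grep side
```

```text
t: 12.95
eef_pos: [598.0, -146.9, 43.0]
tcp_rot: [3.141, -0.0, -2.953]
ft_force: [0.3, 0.3, -0.4]
opening: 0.65
grip_force: 0.3
t 12.95 sled-rel-mark x,y 82.39 -28.7 z 43.0 yaw err 0.0016 F sled [ 0.4  0.3 -0.4] open 0.65 grip 0.28943211771547794
side arm 82 [(41.2, -1.8), (11.0, 2.0), (-1.0, 1.7), (-21.2, 1.4), (-35.2, -3.0), (-69.8, 5.2)]
side arm 82 [(5.2, -1.9), (-1.8, 4.6), (-52.8, -3.9), (-80.0, 2.2), (-89.0, 2.5)]
side saddle 86 [(16.5, 1.5), (7.2, 1.2), (-2.2, 2.2), (-12.8, -2.8), (-22.5, 3.1), (-55.8, -3.4), (-63.2, 3.1), (-88.0, 1.4), (-93.0, -1.3)]
side tape 76 [(36.5, 1.8), (29.5, 1.5), (-2.0, -2.0), (-11.0, 2.8), (-45.2, -3.1), (-52.2, 2.3)]
```

```bash
python3 -m inch '[[[0,0.02,0],0,-0.25],[[0,0.02,0],0,-0.2],[[0,0.02,0],0,-0.15],[[0,0.02,0],0,-0.1],[[0,0.02,0],0,-0.05],[[0,0.021,0],0,0],[[0,0,0],0,0],[[0,0,0],0,0],[[0,0,0],0,0],[[0,0,0],0,0]]'
python3 -c "
from h import *
where()"; python3 f.py | grep side
```

```text
t: 14.3
eef_pos: [596.9, -139.4, 43.1]
tcp_rot: [3.141, 0.001, -2.953]
ft_force: [4.6, 3.8, -1.3]
opening: 0.503
grip_force: 7.0
t 14.3 sled-rel-mark x,y 82.68 -21.18 z 43.1 yaw err 0.0016 F sled [ 5.3  2.9 -1.3] open 0.503 grip 7.017859518527985
side arm 82 [(43.2, -1.8), (37.0, -1.5), (10.8, 2.0), (0.8, 2.4), (-29.2, -3.4), (-60.8, 5.0)]
side arm 82 [(7.0, -2.0), (0.5, 5.7), (-41.5, -3.4), (-75.2, 4.1)]
side saddle 86 [(28.5, 1.6), (17.8, 1.6), (-2.5, 2.2), (-13.0, -2.9), (-21.8, 2.9), (-55.8, -3.3), (-62.2, 3.4), (-79.8, -1.5), (-93.2, -1.4)]
side tape 76 [(39.2, 1.7), (-2.0, -2.0), (-10.5, 2.7), (-45.0, -3.1), (-51.5, 2.6), (-69.5, -1.4), (-75.8, 1.7)]
```

```bash
python3 -m inch '[[[0,0,0],0,0.02],[[0,0.014,0],0,0.06],[[0,0.014,0],0,0.1],[[0,0.014,0],0,0.14],[[0,0.014,0],0,0.17],[[0,0.014,0],0,0.2],[[0,0,0],0,0.2],[[0,0,0],0,0.2],[[0,0,0],0,0.2],[[0,0,0],0,0.2]]'
python3 -c "
from h import *
where()"; python3 f.py | grep 'side [st]a'
```

```text
t: 15.65
eef_pos: [595.9, -134.5, 43.0]
tcp_rot: [3.14, 0.0, -2.953]
ft_force: [5.1, 8.1, 0.4]
opening: 0.401
grip_force: 10.9
t 15.65 sled-rel-mark x,y 82.65 -16.19 z 43.0 yaw err 0.0012 F sled [6.5 7.1 0.4] open 0.401 grip 10.891744494438171
side saddle 86 [(28.5, 1.5), (15.8, 1.5), (-2.5, 2.2), (-13.0, -3.0), (-21.5, 2.9), (-55.2, -3.3), (-62.0, 3.4), (-79.5, -1.3), (-93.0, -1.4)]
side tape 76 [(39.8, 1.7), (-2.0, -2.0), (-10.5, 2.6), (-44.8, -3.1), (-51.2, 2.6), (-69.8, -1.5), (-75.5, 1.7)]
```

```bash
python3 -m inch '[[[0,-0.01,0],0,0.2],[[0,0.012,0],0,0.24],[[0,0.013,0],0,0.28],[[0,0.013,0],0,0.32],[[0,0.013,0],0,0.36],[[0,0.012,0],0,0.4],[[0,0.01,0],0,0.45],[[0,0,0],0,0.6],[[0,0,0],0,1],[[0,0,0],0,1]]'
python3 -c "
from h import *
where()"; python3 f.py | grep 'side [st]a'
```

```text
t: 17.0
eef_pos: [594.9, -129.1, 43.0]
tcp_rot: [3.138, -0.0, -2.953]
ft_force: [5.2, 21.3, 2.0]
opening: 0.288
grip_force: 30.1
t 17.0 sled-rel-mark x,y 82.68 -10.65 z 43.0 yaw err 0.002 F sled [ 9. 20.  2.] open 0.288 grip 30.120937451720238
side saddle 86 [(29.2, 2.0), (-2.5, 3.1), (-12.5, -3.1), (-21.5, 3.0), (-55.2, -3.6), (-61.8, 3.6)]
side tape 76 [(-1.2, -2.2), (-10.5, 2.8), (-44.8, -3.3), (-51.0, 2.7), (-69.2, -1.4), (-75.2, 1.4)]
```

Lever closed with a 30 N grip, and the stop is about 0.8 mm to the kerf side. I'll nudge it back slightly, then relax the side load.

```bash
python3 -m inch '[[[0,-0.007,0],0,1],[[0,-0.007,0],0,1],[[0,-0.006,0],0,1],[[0,0,0],0,1],[[0,0,0],0,1],[[0,0.01,0],0,1],[[0,0.01,0],0,1],[[0,0.01,0],0,1],[[0,0,0],0,1],[[0,0,0],0,1]]'
python3 -c "
from h import *
where()"; python3 f.py | grep 'side [st]a'
python3 -c "
from h import *
p=eyes.read_camera('side');cv2.imwrite('pics/z.png',cv2.resize(p['pixels'][140:260,170:330,::-1],(640,480),interpolation=cv2.INTER_CUBIC))"
```

```text
t: 18.35
eef_pos: [594.9, -129.0, 43.0]
tcp_rot: [3.139, -0.0, -2.953]
ft_force: [5.3, 16.4, 0.7]
opening: 0.287
grip_force: 30.1
t 18.35 sled-rel-mark x,y 82.71 -10.58 z 43.0 yaw err 0.002 F sled [ 8.2 15.2  0.7] open 0.287 grip 30.057746060192585
side saddle 86 [(29.0, 1.9), (-2.5, 3.1), (-12.5, -3.1), (-21.5, 3.1), (-55.2, -3.6), (-61.8, 3.5)]
side tape 76 [(-1.5, -2.3), (-10.5, 2.8), (-44.8, -3.3), (-51.0, 2.7), (-68.5, -1.3), (-75.0, 1.3)]
```

View pics/z.png

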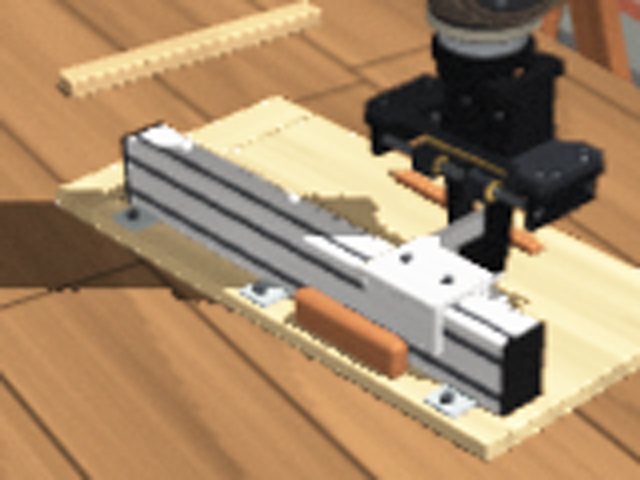

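The picture shows lever and arm pinched between the fingers, with the saddle on the line and the pencil undisturbed. I'll try one slightly firmer nudge to gain margin.

```bash
python3 -m inch '[[[0,-0.007,0],0,1],[[0,-0.007,0],0,1],[[0,-0.007,0],0,1],[[0,-0.007,0],0,1],[[0,-0.007,0],0,1],[[0,-0.007,0],0,1],[[0,-0.007,0],0,1],[[0,0,0],0,1],[[0,0,0],0,1],[[0,0,0],0,1]]'
python3 -c "
from h import *
where()"; python3 f.py | grep 'side sa'
```

```text
t: 19.75
eef_pos: [595.1, -130.2, 42.9]
tcp_rot: [3.137, -0.001, -2.953]
ft_force: [5.5, 28.1, 3.4]
opening: 0.287
grip_force: 30.0
t 19.75 sled-rel-mark x,y 82.64 -11.82 z 42.9 yaw err 0.0019 F sled [10.6 26.6  3.4] open 0.287 grip 30.030986554920673
side saddle 86 [(29.2, 1.9), (-2.2, 2.4), (-12.5, -2.8), (-23.0, 2.9), (-55.8, -3.3), (-63.2, 3.1), (-87.8, 1.3), (-93.0, -1.6)]
```

It's back at the measured on-line position. Relaxing the side load, then handing in.

```bash
python3 -m inch '[[[0,0.008,0],0,1],[[0,0.008,0],0,1],[[0,0.008,0],0,1],[[0,0.006,0],0,1],[[0,0,0],0,1],[[0,0,0],0,1],[[0,0,0],0,1],[[0,0,0],0,1],[[0,0,0],0,1],[[0,0,0],0,1]]'
python3 -c "
from h import *
where()"; python3 f.py | grep 'side sa'
python3 -c "
from cell import env
s=env.state()
if s['grip_force']>20 and s['opening']<.32: print(env.job_done())"
```

```text
t: 21.1
eef_pos: [595.1, -130.1, 43.0]
tcp_rot: [3.139, -0.0, -2.953]
ft_force: [5.1, 17.0, 1.7]
opening: 0.29
grip_force: 30.1
t 21.1 sled-rel-mark x,y 82.69 -11.68 z 43.0 yaw err 0.0019 F sled [ 8.2 15.7  1.7] open 0.29 grip 30.05229100584984
side saddle 86 [(29.0, 1.9), (-2.5, 2.3), (-12.8, -2.8), (-22.5, 3.1), (-55.8, -3.4), (-63.2, 3.1), (-88.0, 1.3), (-93.0, -1.4)]
the job is handed in; nothing more can be done
None
```

I handed the job in at about 21 s with lever and stop arm still pinched at 30 N: the lever reads closed from the finger opening, and the stop face measures within about 0.5 mm of the pencil line. No verdict was returned. I made no final check on the loose items, but no move touched them.

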